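Post the empty tray's reorder tag

ROBOT

A 6-joint arm with a two-finger parallel gripper is mounted at the origin on the work surface. World frame = base frame: x ahead of the robot, y to its left, z up, the work surface at z = 0. Lengths are in mm, angles in rad, forces in N, time in s.
With the tool pointing down it reaches from about 400 to 925 mm from the base axis. Payload 3.4 kg.
Tool frame: the origin (TCP) lies between the finger pads; the fingertips stand 25 mm ahead of it and the grasp point (between the pads) lies 6 mm ahead of it; z points along the fingers, y is the direction in which the jaws open and shut (so a half turn about z gives the same grasp; the last joint's range is limited). The gripper opens to 85 mm and grips with 20 to 120 N. Pads are 22 mm wide; open, the fingers measure 114 mm over their backs; the gripper's body (76 mm by 85 mm) begins 54 mm behind the grasp point. The pads swing forward as they close: fully open they stand 13 mm farther back than shut.
Start: joints at [-1.3, 0.307, 1.506, -0, 1.328, -0.073], TCP at [194.331, -541.172, 256.305] pointing down, gripper open.
Joint ranges: [-3.12, 3.12], [-1.05, 2.28], [0.14, 2.33], [-1.42, 4.57], [0.1, 2.73], [-2.68, 2.68]. Speed limits (rad/s): [2.57, 2.57, 3.14, 3.14, 3.14, 3.14].

INTERFACE

Orientations are given as a unit quaternion [w, x, y, z].
In Python, from cell import * gives the robot as it stands.
- The arm moves only by the tool move_arm, never from a script. Its argument "rows" is a list of rows, each a list of 3 entries, a list of its own where there are three numbers: the opening in per cent of the stroke, from 0 (shut) to 100 (fully open), then the shift along the tool's x, y, z in m, then the turn about the tool's z in degrees. A call has 1 to 12 rows; each row is the pose to reach, as a shift and turn from the pose commanded when the call began, along the tool's axes at that moment; what a row does not reach only later rows make up. A row lasts 1/8 s, in which the tool goes at most 62.5 mm and 10.7 degrees, less where a joint would pass 70% of its speed; a pose out of reach is approached as far as the arm can. A call with a gripper value outside its range is refused whole. The fingers move at their own pace and stop on an object; "grip_force" is the grip in N (left out, the last holds). Time passes only in rows, so rows that repeat a pose let the fingers close. It gives the time, the measured TCP pose, the force and the opening at its end, in the units of the state.
- state(): the state, without advancing time (a new reading comes with each control period).
- read_camera(name): name is "side" or "top"; returns a dict with "frame" (480x640x3 uint8, blue, green, red), "fx", "fy", "cx", "cy" (pixels), "view" (4x4, takes a point from world to camera coordinates). Camera axes: x right, y down, z forward; pixel columns grow to the right and rows downward; lengths in mm; the calibration is good to about 2 mm. A picture is of the moment at which its call begins. There is no depth.
- sign_off(): hands the job in, once; it reports no verdict.
The state is a dict: "time": time; "q": joint angles; "joint_vel": joint speeds; "tau": joint torques, N m; "tcp_pos": TCP position; "eef_rot": TCP orientation; "force": force on the tool from outside, world axes, zero at the start; "moment": the same for the moment, N m; "opening": finger opening in mm.
Only numpy, scipy, OpenCV 4.12 (cv2) and the standard library are available. Lean on these libraries where they do the work, as an engineer would, in place of code of your own. Each camera call takes 0.05 s, during which the arm holds its last target. There are 200 camera calls.

TASK

One of the two stock trays has run out. Take the reorder tag that lies in the empty tray, feed it end first along the little shelf into the slot of the grey reorder box, and push it right through with the fingers until it drops inside, without forcing the box. Leave the stocked tray's tag, the carton and the bottle where they are.

Things in the scene. Friction and masses are not known exactly. Their poses are not given: they have to be found in the camera images.
- tag: The reorder tag of the empty tray: a rigid white plastic plate 100 x 60 x 6 mm, about 50 g, same at both ends, lying flat on the tray's floor. Origin: centre of its underside; x along its 100 mm length, y across its 60 mm width, z up (label side).
- tag_full: The stocked tray's own tag, identical, lying across the front of that tray. Not to be touched. Same axes.
- tray_empty: The empty stock tray, grey plastic, fixed: 210 (x) x 170 (y) mm, floor 4 mm thick, rims 30 mm high and 4 mm thick. Origin: centre of its underside, on the work surface.
- tray_full: The other tray, same size, fixed, with five white cartons up to 74 mm high in its far (+x) part.
- box: The reorder box, grey sheet steel, closed on top, hollow, fixed: 170 (x) x 150 (y) x 172 mm high. Origin: centre of its underside; its front faces -x, and +x is the way in. From 85 mm up, the front leans back 35 degrees from the vertical. An aluminium slot plate, 112 mm wide, lies on the leaning front, centred on y = 0, with a level feed shelf in front of its slot.
- slot_lip (a point): Middle of the slot's lower lip with the slot plate at mid setting: 125 mm up, 62 mm before the box's centre. Box axes. The slot is level, 65 mm wide, 8 mm clear height. The plate is screwed on through slotted holes: the true lip is up to 10 mm higher (and then 0.7 mm further in, +x, per mm) or lower (and further out). That setting is not reported here: feel or look for it.
- shelf_end (a point): Middle of the feed shelf's outer edge at mid setting (it moves with the lip). The shelf top is level, 45 mm from here to the lip, runs straight into the slot and is open above; 3 mm thick, 72 mm wide, between side cheeks 12 mm high and 66 mm apart (68 mm inside, 74 mm outside at this end). Fingers astride a tag stop at the cheeks' ends. Below, the box's front stands 22 mm nearer the box.
- box_floor (a point): Centre of the box's inner floor. Behind the slot hangs a light black plastic flap, hinged at its top; it swings inward at under 1 N and springs back. A tag with 15 to 35 mm of its end in the slot lies on the shelf by itself; once over half is through, it tips over the lip and drops in, where it may stand leaning. With its rear edge pushed to the lip it falls: fingers do not fit the slot.
- carton: A closed carton of gloves, 100 x 240 x 75 mm, loose, a bystander. Origin: centre of its underside.
- bottle: A hand gel bottle, 64 mm in diameter, 150 mm high, loose, a bystander. Origin: centre of its underside.
Things that resemble listed ones, but are neither listed nor needed, are in the scene too. Leave any pink look-alike of the tag alone. Of the things that look like the box, the larger one is meant.

How it is judged:
By the outcome, as a careful person would: the job done as asked, in the order asked, and still so for the second after the job is handed in, with the robot touching nothing.
It also fails if it takes over 51 s, if anything falls off the work surface, if the arm or the gripper's body presses on something with over 40 N, if the wrist force passes 120 N, or if a joint passes its speed limit or range.

## Working session

There is one attempt and no reset: what is moved stays moved. The work goes in short steps, Python scripts to look and compute and a tool call to move; the robot and the scene stay as the last step left them, time stands still between calls to the robot, and variables do not carry over. Pictures are saved under pics/ and viewed, about 8 in all and at most 12, crops included, and the job is handed in when it is done.

Besides the shell and the picture viewer there is one more tool, called after "Emit:" by a JSON object that holds its "op" and its "data". move_arm: Moves the arm, as the interface text tells. Its arguments: {"type":"object","properties":{"rows":{"type":"array","items":{"type":"array"}},"grip_force":{"type":"number"}},"required":["rows"]}

```bash
mkdir -p pics; cat > h.py <<'E'
from cell import *
import numpy as np, cv2
def cam(n):
    c=read_camera(n); return c
def proj(c,p):
    p=np.atleast_2d(np.asarray(p,float)); q=(c['view'][:3,:3]@p.T).T+c['view'][:3,3]
    return np.c_[q[:,0]/q[:,2]*c['fx']+c['cx'],q[:,1]/q[:,2]*c['fy']+c['cy']]
def ray(c,uv):
    V=np.asarray(c['view']); R=V[:3,:3]; o=-R.T@V[:3,3]
    d=R.T@np.array([(uv[0]-c['cx'])/c['fx'],(uv[1]-c['cy'])/c['fy'],1]); return o,d/np.linalg.norm(d)
def onz(c,uv,z):
    o,d=ray(c,uv); return o+d*(z-o[2])/d[2]
def tri(c1,u1,c2,u2):
    o1,d1=ray(c1,u1);o2,d2=ray(c2,u2)
    A=np.c_[d1,-d2]; t=np.linalg.lstsq(A,o2-o1,rcond=None)[0]
    a=o1+d1*t[0];b=o2+d2*t[1]; return (a+b)/2,np.linalg.norm(a-b)
E
python3 - <<'E'
from h import *
for n in('top','side'):
    c=cam(n); cv2.imwrite(f'pics/{n}0.png',c['frame']); V=np.array(c['view'])
    print(n,c['fx'],c['cx'],c['cy'],-V[:3,:3].T@V[:3,3],V[2,:3])
print(state())
E
```

```text
top 463.5424930364693 324.7030184541743 234.3194940460425 [457.54184736   3.6667842  975.05250616] [ 0.06827142 -0.00104597 -0.99766624]
side 556.6602933805758 326.67269783983585 250.07126563500128 [159.57831329 789.80938026 665.13866516] [ 0.3590242  -0.74813242 -0.55803181]
{'time': 0.1, 'q': array([-1.29948310e+00,  3.07524044e-01,  1.50752470e+00, -4.07457170e-06,
        1.32838550e+00, -7.34832385e-02]), 'joint_vel': array([-0.00016909, -0.0038525 , -0.00182108,  0.00085877,  0.00110816,
        0.00043487]), 'tau': array([ 2.59319932e-04, -4.58528924e+01, -2.52607763e+01, -2.16885633e-04,
        5.66352930e-03, -8.62619203e-06]), 'tcp_pos': array([ 194.18625035, -540.6191963 ,  255.46509954]), 'eef_rot': array([-9.16099350e-04,  9.85175692e-01,  1.71545933e-01, -9.28996388e-05]), 'force': array([-0.08027389,  0.43158587,  0.49633242]), 'moment': array([ 0.01731155, -0.01096116,  0.02237731]), 'opening': 85.50544187791488}
```

View pics/top0.png

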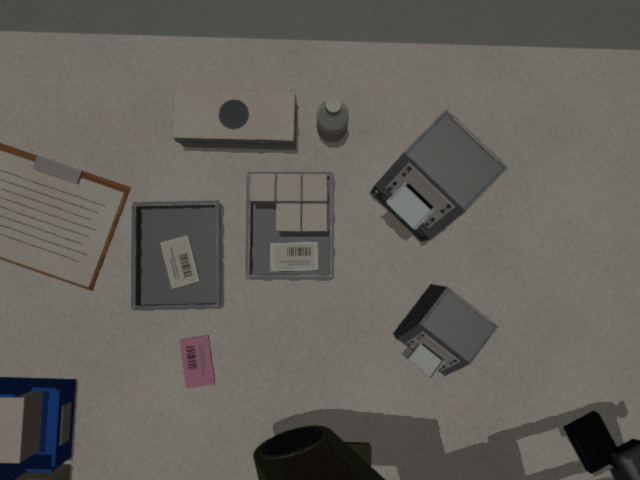

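View pics/side0.png

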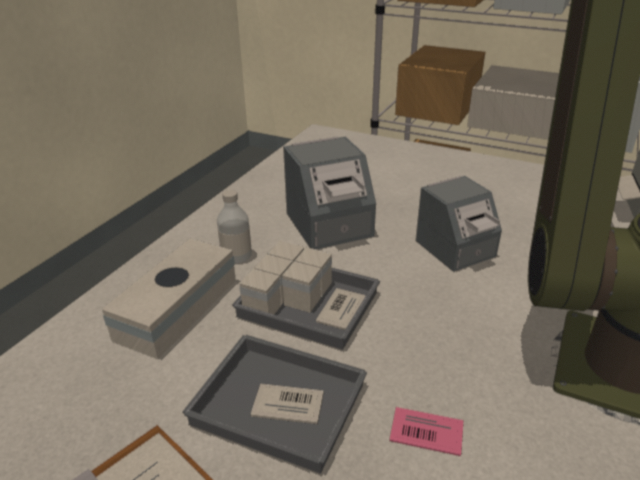

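Top view: the candidate tags are white (180,262) in the bare tray, white (294,257) in the stocked tray, and pink (197,361), which is a decoy. The one meant is at (180,262), because its tray is empty. The box candidates are the one at (440,170) and a smaller one at (445,330); the larger is meant. Next I'll confirm with crops and measure.

```bash
python3 - <<'E'
from h import *
T=cv2.imread('pics/top0.png');S=cv2.imread('pics/side0.png')
a=cv2.resize(T[190:320,120:235],None,fx=3,fy=3,interpolation=2)
b=cv2.resize(T[100:250,360:515],None,fx=3,fy=3,interpolation=2)
d=cv2.resize(S[125:255,270:390],None,fx=2.6,fy=2.6,interpolation=2)
out=np.zeros((450,a.shape[1]+b.shape[1],3),np.uint8)
out[:a.shape[0],:a.shape[1]]=a; out[:b.shape[0],a.shape[1]:]=b
out=out[:, :800]; cv2.imwrite('pics/crop1.png',cv2.convertScaleAbs(out,alpha=1.4))
cv2.imwrite('pics/crop2.png',cv2.convertScaleAbs(cv2.resize(S[125:255,270:390],None,fx=4.5,fy=4.5,interpolation=2),alpha=1.4))
c=cam('top')
def rect(img,x0,y0,x1,y1,th):
    g=cv2.cvtColor(img[y0:y1,x0:x1],cv2.COLOR_BGR2GRAY)
    m=cv2.morphologyEx((g>th).astype(np.uint8),cv2.MORPH_CLOSE,np.ones((9,9)))
    k=max(cv2.findContours(m,0,2)[0],key=cv2.contourArea); r=cv2.minAreaRect(k)
    return cv2.boxPoints(r)+[x0,y0]
q=rect(T,142,212,215,298,125); P=np.array([onz(c,p,10) for p in q]); print('tag px',q.round(1).tolist());print(P.round(1),P.mean(0).round(1),[np.linalg.norm(P[i]-P[i-1]).round(1) for i in range(4)])
q=rect(T,385,180,435,228,150); P=np.array([onz(c,p,125) for p in q]);print('shelf px',q.round(1).tolist());print(P.round(1))
E
```

```text
Traceback (most recent call last):
ValueError: max() iterable argument is empty
```

View pics/crop1.png

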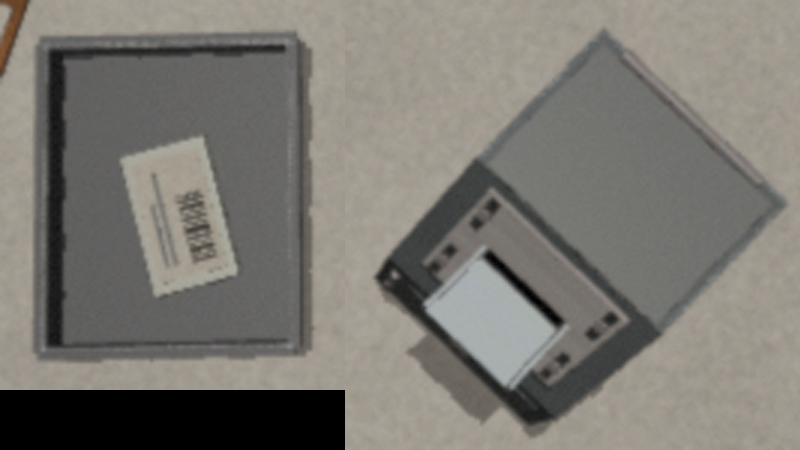

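View pics/crop2.png

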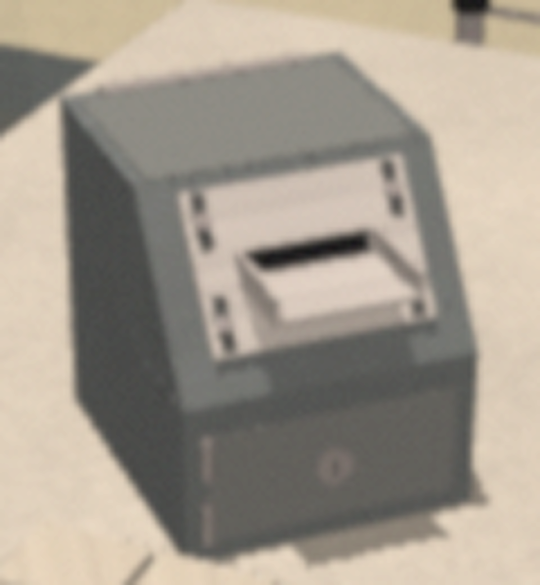

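The crops show the white barcode tag alone in the bare tray. The larger box has its slot and shelf intact, with shelf corners in the top view at about (407,183), (433,209), (416,229) and (387,201).

```bash
cat > m.py <<'E'
from h import *
T=cv2.imread('pics/top0.png');S=cv2.imread('pics/side0.png')
c=cam('top');s=cam('side')
def rect(img,x0,y0,x1,y1,th=None):
    g=cv2.cvtColor(img[y0:y1,x0:x1],cv2.COLOR_BGR2GRAY)
    t,m=cv2.threshold(g,th or 0,1,cv2.THRESH_BINARY|(0 if th else cv2.THRESH_OTSU))
    m=cv2.morphologyEx(cv2.copyMakeBorder(m,9,9,9,9,0),cv2.MORPH_CLOSE,np.ones((7,7)))
    k=max(cv2.findContours(m,0,2)[0],key=cv2.contourArea); 
    return cv2.boxPoints(cv2.minAreaRect(k))+[x0-9,y0-9],t
np.set_printoptions(suppress=True,precision=1)
if __name__=='__main__':
    q,t=rect(T,145,215,212,295)
    P=np.array([onz(c,p,10) for p in q]); print('tag',t,q.round(1).tolist());print(P,P.mean(0),[np.linalg.norm(P[i]-P[i-1]).round(1) for i in range(4)])
    e=P[1]-P[0]; f=P[2]-P[1]; l=e if np.linalg.norm(e)>np.linalg.norm(f) else f; print('long dir deg',np.degrees(np.arctan2(l[1],l[0])))
    # box top face (z=172): outer corners from the crop
    bt=[((605-345)/3+360,30/3+100),((785-345)/3+360,203/3+100),((657-345)/3+360,333/3+100),((480-345)/3+360,160/3+100)]
    B=np.array([onz(c,p,172) for p in bt]);print('boxtop',B,[np.linalg.norm(B[i]-B[i-1]).round(1) for i in range(4)])
    # bottom front corner and shelf corners, two views
    t2=lambda x,y:((x-345)/3+360,y/3+100); s2=lambda x,y:(x/4.5+270,y/4.5+125)
    for n,a,b in [('shelfL',(427,303),(280,320)),('shelfR',(512,388),(417,300)),('topL',(480,160),(140,185)),('topR',(657,333),(430,135)),('topbackL',(605,30),(65,98)),
       ('plateTL',(493,188),(180,190)),('plateTR',(630,322),(402,153)),('slotL',(485,250),(245,255)),('slotR',(567,327),(370,237))]:
        print(n,*tri(c,t2(*a),s,s2(*b)))
E
python3 m.py
```

```text
tag 91.0 [[159.3, 242.0], [187.0, 234.7], [199.1, 281.0], [171.3, 288.3]]
[[497.5 346.5  10. ]
 [514.3 289.6  10. ]
 [419.  259.9  10. ]
 [402.5 316.5  10. ]] [458.3 303.1  10. ] [np.float64(99.6), np.float64(59.3), np.float64(99.8), np.float64(58.9)]
long dir deg -162.6743049274231
boxtop [[ 739.3 -206.6  172. ]
 [ 639.1 -313.1  172. ]
 [ 560.4 -238.8  172. ]
 [ 659.3 -134.2  172. ]] [np.float64(107.9), np.float64(146.3), np.float64(108.3), np.float64(144.0)]
shelfL [ 579.7 -110.9  128.2] 1.2933396948054436
shelfR [ 532.  -163.8  123.6] 4.328054851530305
topL [ 660.7 -134.7  167.8] 0.7889604376628233
topR [ 560.7 -239.7  169.1] 0.0909382579316577
topbackL [ 741.1 -207.8  167.2] 0.22942401827836673
plateTL [ 644.8 -143.3  164.9] 0.43245096195432753
plateTR [ 568.  -225.   164.4] 1.3473213555143324
slotL [ 612.3 -143.9  138.4] 0.04621734110368519
slotR [ 569.2 -194.8  133.7] 4.036079120148742
```

```bash
python3 - <<'E'
from m import *
q,t=rect(T,380,175,440,235); print('shelf',t,q.round(1).tolist())
for z in (117,127,137):
    P=np.array([onz(c,p,z) for p in q]); e=[P[i]-P[i-1] for i in range(4)]
    print(z,P[:,:2].tolist(),[np.linalg.norm(v).round(1) for v in e],[np.degrees(np.arctan2(v[1],v[0])).round(1) for v in e])
L=cv2.createLineSegmentDetector()
for nm,I,x0,y0,x1,y1,k in(('T',T,365,105,515,245,18),('S',S,278,130,380,250,15)):
    g=cv2.cvtColor(I[y0:y1,x0:x1],cv2.COLOR_BGR2GRAY); g=cv2.resize(g,None,fx=3,fy=3,interpolation=2)
    for l in L.detect(g)[0][:,0]:
        l=l/3+[x0-.33,y0-.33]*2
        if np.hypot(l[2]-l[0],l[3]-l[1])<k: continue
        a=b=np.zeros(3)
        if nm=='T': a=onz(c,l[:2],172);b=onz(c,l[2:],172)
        print(nm,l,np.degrees(np.arctan2(*(b-a)[1::-1])).round(1) if nm=='T' else '')
E
python3 - <<'E'
import cv2
S=cv2.imread('pics/side0.png')
cv2.imwrite('pics/crop3.png',cv2.convertScaleAbs(cv2.resize(S[155:210,300:375],None,fx=10,fy=10,interpolation=2),alpha=1.3))
E
```

```text
shelf 90.0 [[365.5, 219.5], [405.5, 179.5], [435.0, 209.0], [395.0, 249.0]]
117 [[546.0990699496887, -72.27803697201676], [623.4822393605269, -145.3911618874765], [569.5606447337534, -201.3319259487179], [492.83037168991905, -128.17807528379498]] [np.float64(77.2), np.float64(106.5), np.float64(77.7), np.float64(106.0)] [np.float64(46.4), np.float64(-43.4), np.float64(-133.9), np.float64(136.4)]
127 [[545.0669976469821, -71.39295335968644], [621.5483205058304, -143.65399609613695], [568.2551442362036, -198.94280979700386], [492.4191086952356, -126.64151594112928]] [np.float64(76.3), np.float64(105.2), np.float64(76.8), np.float64(104.8)] [np.float64(46.4), np.float64(-43.4), np.float64(-133.9), np.float64(136.4)]
137 [[544.0349253442757, -70.50786974735611], [619.6144016511339, -141.9168303047974], [566.9496437386537, -196.55369364528977], [492.00784570055214, -125.10495659846364]] [np.float64(75.4), np.float64(104.0), np.float64(75.9), np.float64(103.5)] [np.float64(46.4), np.float64(-43.4), np.float64(-133.9), np.float64(136.4)]
T [385.3 202.4 414.1 229.8] -132.4
T [430.5 209.2 405
[... 213 characters left out ...]
4.9
T [452.3 118.3 496.8 160.4] -132.8
T [404.6 226.  390.9 212.6] 46.9
T [428.5 227.7 454.  206.8] -49.3
T [425.7 172.8 448.1 193.8] -132.2
T [408.2 161.9 385.6 186.4] 138.8
T [409.8 145.2 422.8 132. ] -42.8
S [323.4 180.7 351.4 175.7] 
S [352.9 180.1 327.  184.9] 
S [286.3 214.  282.9 146.5] 
S [309.5 247.7 286.6 213.7] 
S [334.3 245.4 318.5 248.6] 
S [291.6 138.5 277.3 149. ] 
S [365.  153.7 375.8 203.4] 
S [364.7 186.2 359.1 159.5] 
S [309.  168.2 316.8 203.9] 
S [345.1 136.  364.8 154.2] 
S [368.9 243.6 342.5 248.9] 
S [320.7 139.3 345.  135.9] 
S [353.8 159.5 314.6 166.3] 
S [332.  201.7 357.8 196.6] 
S [295.9 143.4 319.2 139.8] 
S [284.6 148.5 299.6 166.9] 
S [333.6 195.7 359.6 190.7]
```

View pics/crop3.png

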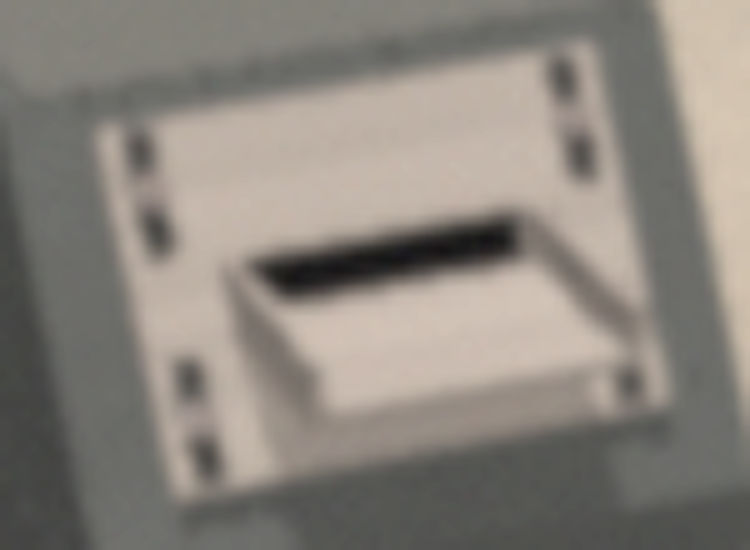

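```bash
python3 - <<'E'
from m import *
def pl(k,l):
    o,a=ray(k,l[:2]);_,b=ray(k,l[2:]); n=np.cross(a,b);n/=np.linalg.norm(n); return n,n@o
ya=np.radians(-42.8); u=np.array([np.cos(ya),np.sin(ya),0]); v=np.array([-u[1],u[0],0])
# top face lateral + depth from LSD lines/corners at z=172
fr=np.mean([onz(c,p,172) for p in((454.5,205.6),(409,162))],0); bk=np.mean([onz(c,p,172) for p in((452.3,118.3),(496.8,160.4))],0)
print('front u',fr@u,'back u',bk@u,'centre u from each',fr@u+24.1,bk@u-85)
t2=lambda x,y:((x-345)/3+360,y/3+100)
lat=[onz(c,t2(*p),172)@v for p in((605,30),(785,203),(657,333),(480,160))];print('lat',lat,np.mean(lat))
sl=[onz(c,t2(*p),128)@v for p in((427,303),(512,388))];print('shelf lat',sl,np.mean(sl))
cv_=np.mean(lat); bc=(fr@u+24.1+bk@u-85)/2
for n,a,b in(('back',(452.3,118.3,496.8,160.4),(295.9,143.4,345,135.9)),('shelf',(385.3,202.4,414.1,229.8),(333.6,195.7,359.6,190.7)),
  ('lip',(430.5,209.2,405.2,185.),(352.9,180.1,327,184.9)),('lipup',(407.8,182.8,432.8,206.6),(323.4,180.7,351.4,175.7)),('plate top',(425.7,172.8,448.1,193.8),(353.8,159.5,314.6,166.3))):
    n1,d1=pl(c,a);n2,d2=pl(s,b); X=np.linalg.solve([n1,n2,v],[d1,d2,cv_]); print(n,X,'box x',X@u-bc)
print('box centre',bc*u+cv_*v)
E
```

```text
front u 568.693030926562 back u 678.9627675064311 centre u from each 592.793030926562 593.9627675064311
lat [np.float64(350.7552265969669), np.float64(204.48927367943287), np.float64(205.49648518696497), np.float64(349.52787715789634)] 277.5672156553153
shelf lat [np.float64(313.08636758347774), np.float64(239.67884327580452)] 276.3826054296411
back [ 686.3 -257.2  173.6] box x 84.88368000396031
shelf [ 552.7 -133.5  130.9] box x -97.07855207175163
lip [ 588.4 -166.6  130.9] box x -48.42520023699933
lipup [ 591.4 -169.4  139.8] box x -44.347424564496805
plate top [ 613.4 -189.7  160.9] box x -14.43912990909405
box centre [ 624.  -199.5    0. ]
```

```bash
cat >> h.py <<'E'
def shift(tgt,ang,frm=None,fa=None):
    """tool-axis shift (m) and turn (deg) from pose frm/fa(deg of tool x) to tgt/ang"""
    s=state(); w,x,y,z=s['eef_rot']
    if frm is None: frm=s['tcp_pos']
    if fa is None: fa=np.degrees(2*np.arctan2(y,x))
    a=np.radians(fa); D=np.array(tgt)-frm
    X=np.array([np.cos(a),np.sin(a),0]);Y=np.array([np.sin(a),-np.cos(a),0])
    return (np.array([D@X,D@Y,-D[2]])/1000).round(4),round((fa-ang+180)%360-180,2)
E
python3 -c "
from h import *
f=[194.33,-541.17,256.3]
print(shift([480,-80,260],17.3,f)); print(shift([427,293,150],17.3,f))"
```

```text
(array([ 0.4247, -0.3375, -0.0037]), np.float64(2.46))
(array([ 0.5009, -0.7064,  0.1063]), np.float64(2.46))
```

Emit:
{"op": "move_arm", "data": {"rows": [[82, [0.4247, -0.3375, -0.0037], 2.5], [82, [0.4247, -0.3375, -0.0037], 2.5], [82, [0.4247, -0.3375, -0.0037], 2.5], [82, [0.4247, -0.3375, -0.0037], 2.5], [82, [0.4247, -0.3375, -0.0037], 2.5], [82, [0.4247, -0.3375, -0.0037], 2.5], [82, [0.4247, -0.3375, -0.0037], 2.5], [82, [0.4247, -0.3375, -0.0037], 2.5], [82, [0.4247, -0.3375, -0.0037], 2.5], [82, [0.46, -0.52, 0.0], 2.5], [82, [0.46, -0.52, 0.0], 2.5], [82, [0.46, -0.52, 0.0], 2.5]]}}

```text
time: 1.95
tcp_pos: [451.2, 105.6, 256.5]
eef_rot: [-0.0, 0.989, 0.15, 0.0]
force: [1.5, 0.6, 1.1]
opening: 70.2
```

```bash
python3 -c "
from h import *
s=state();print(s['time'],s['tcp_pos'],s['q']);print(shift([427,293.3,100],17.3))"
```

```text
1.95 [451.21194477 105.59521095 256.49078348] [1.38662371e-01 1.49515327e-01 1.72500436e+00 4.80479274e-05
 1.26620242e+00 1.40852129e+00]
(array([ 0.0325, -0.1864,  0.1565]), np.float64(-0.06))
```

Emit:
{"op": "move_arm", "data": {"rows": [[82, [0.0325, -0.1864, 0.08], 0], [82, [0.0325, -0.1864, 0.08], 0], [82, [0.0325, -0.1864, 0.08], 0], [82, [0.0325, -0.1864, 0.08], 0], [82, [0.0325, -0.1864, 0.12], 0], [82, [0.0325, -0.1864, 0.156], 0], [82, [0.0325, -0.1864, 0.156], 0], [82, [0.0325, -0.1864, 0.156], 0]]}}

```text
time: 2.95
tcp_pos: [428.2, 291.3, 101.4]
eef_rot: [-0.0, 0.989, 0.15, 0.001]
force: [-0.3, 0.1, 0.6]
opening: 69.9
```

```bash
python3 - <<'E'
from h import *
s=state();print(s['time'],s['tcp_pos'],s['force']);print(shift([427,293.3,40],17.3))
c=cam('top');d=cam('side')
a=c['frame'][190:320,110:250];b=d['frame'][300:480,180:380]
o=np.hstack([cv2.resize(a,(388,360)),cv2.resize(b,(400,360))]);cv2.imwrite('pics/g1.png',cv2.convertScaleAbs(o,alpha=1.5))
E
```

```text
2.95 [428.22129662 291.31572227 101.39497348] [-0.27728008  0.06957223  0.64966054]
(array([-0.0006, -0.0023,  0.0614]), np.float64(-0.08))
```

View pics/g1.png

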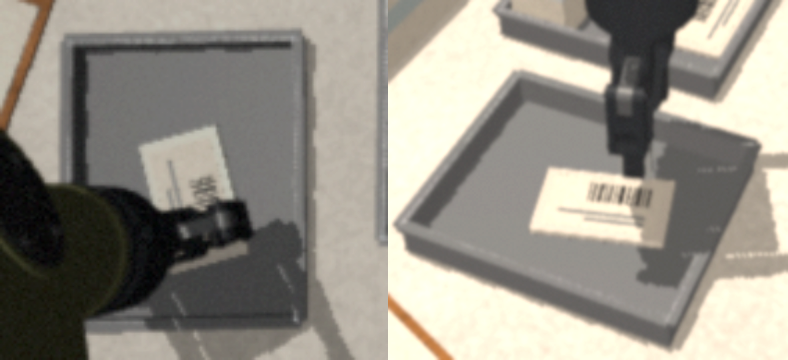

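The fingers hover over the near end of the tag, at about (205,235) in the left panel. Lowering now.

Emit:
{"op": "move_arm", "data": {"rows": [[82, [-0.0006, -0.0023, 0.03], 0], [82, [-0.0006, -0.0023, 0.055], 0], [82, [-0.0006, -0.0023, 0.066], 0], [82, [-0.0006, -0.0023, 0.07], 0], [82, [-0.0006, -0.0023, 0.07], 0]]}}

```text
time: 3.68
tcp_pos: [426.6, 293.6, 30.9]
eef_rot: [-0.0, 0.989, 0.15, 0.001]
force: [0.6, -0.2, 0.2]
opening: 70.4
```

Emit:
{"op": "move_arm", "data": {"rows": [[82, [0, 0, 0.002], 0], [82, [0, 0, 0.004], 0], [82, [0, 0, 0.004], 0]]}}

```text
time: 4.05
tcp_pos: [426.0, 293.4, 26.4]
eef_rot: [-0.0, 0.989, 0.15, 0.0]
force: [-0.3, 0.1, -0.2]
opening: 69.6
```

Emit:
{"op": "move_arm", "data": {"rows": [[82, [0, 0, 0.002], 0], [82, [0, 0, 0.003], 0], [82, [0, 0, 0.003], 0]]}}

```text
time: 4.42
tcp_pos: [425.9, 293.3, 23.2]
eef_rot: [0.0, 0.989, 0.15, -0.0]
force: [-0.4, -0.7, -0.2]
opening: 69.9
```

Emit:
{"op": "move_arm", "data": {"rows": [[82, [0, 0, 0.002], 0], [82, [0, 0, 0.002], 0]]}}

```text
time: 4.68
tcp_pos: [426.1, 293.4, 21.3]
eef_rot: [-0.0, 0.989, 0.15, 0.0]
force: [0.5, 0.1, 0.4]
opening: 69.8
```

Emit:
{"op": "move_arm", "data": {"rows": [[82, [0, 0, 0.0015], 0], [82, [0, 0, 0.0015], 0]]}}

```text
time: 4.92
tcp_pos: [426.1, 293.4, 21.3]
eef_rot: [-0.0, 0.989, 0.15, 0.0]
force: [-2.2, -0.5, 14.2]
opening: 70.1
```

Emit:
{"op": "move_arm", "data": {"rows": [[82, [0, 0, -0.0045], 0], [82, [0, 0, -0.0045], 0], [60, [0, 0, -0.0045], 0], [60, [0, 0, -0.0045], 0], [60, [0, 0, -0.0045], 0], [60, [0, 0, -0.0045], 0]], "grip_force": 40}}

```text
time: 5.68
tcp_pos: [426.0, 293.4, 24.6]
eef_rot: [-0.0, 0.989, 0.15, -0.0]
force: [-0.6, -0.6, 7.0]
opening: 58.9
```

Emit:
{"op": "move_arm", "data": {"rows": [[60, [0, 0, -0.002], 0], [60, [0, 0, -0.01], 0], [60, [0, 0, -0.03], 0], [60, [0, 0, -0.06], 0], [60, [0, 0, -0.1], 0], [60, [0, 0, -0.1], 0]]}}

```text
time: 6.42
tcp_pos: [428.1, 294.6, 127.5]
eef_rot: [-0.001, 0.989, 0.15, 0.003]
force: [0.6, 0.7, 0.1]
opening: 58.9
```

```bash
python3 - <<'E'
from h import *
s=state();print(s['time'],s['tcp_pos'],s['force'],s['moment'],s['opening'])
c=cam('top');d=cam('side')
a=c['frame'][190:320,110:250];b=d['frame'][250:450,180:380]
o=np.hstack([cv2.resize(a,(388,380)),cv2.resize(b,(400,380))]);cv2.imwrite('pics/g2.png',cv2.convertScaleAbs(o,alpha=1.5))
E
```

```text
6.425 [428.10030183 294.62809398 127.45790389] [0.55934815 0.73826662 0.08997549] [-0.00011032 -0.00867496 -0.01381609] 58.86071524075986
```

View pics/g2.png

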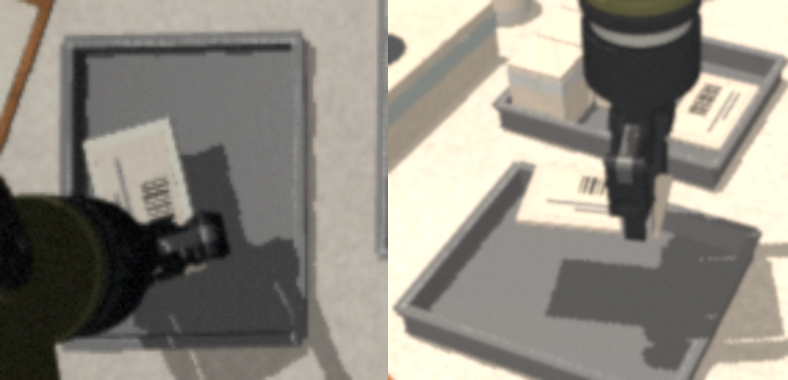

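The tag is off the floor, level and held near its rear end; its shadow on the tray floor is separate. Moving to the box.

```bash
python3 -c "
from h import *
print(shift([482,-68.5,200],-42.8)); print(shift([502.7,-88.1,172],-42.8))"
```

```text
(array([-0.0538,  0.3622, -0.0754]), np.float64(60.06))
(array([-0.0398,  0.387 , -0.0474]), np.float64(60.06))
```

Emit:
{"op": "move_arm", "data": {"rows": [[60, [-0.005, 0.03, -0.03], 3], [60, [-0.01, 0.07, -0.06], 9], [60, [-0.017, 0.115, -0.072], 16], [60, [-0.024, 0.16, -0.072], 24], [60, [-0.03, 0.205, -0.072], 32], [60, [-0.037, 0.25, -0.072], 40], [60, [-0.044, 0.295, -0.072], 48], [60, [-0.05, 0.335, -0.072], 56], [60, [-0.0538, 0.358, -0.0725], 60], [60, [-0.0538, 0.3622, -0.0725], 60], [60, [-0.0538, 0.3622, -0.0725], 60]]}}

```text
time: 7.9
tcp_pos: [481.3, -68.0, 195.8]
eef_rot: [-0.0, 0.931, -0.364, -0.001]
force: [0.1, -0.1, -0.7]
opening: 58.6
```

```bash
python3 - <<'E'
from h import *
s=state();print(s['time'],s['tcp_pos'],s['eef_rot'],s['force'],s['opening']); print(shift([502.7,-88.1,172],-42.8))
E
```

```text
7.9 [481.30795469 -68.03221352 195.75039837] [-7.04486492e-05  9.31306784e-01 -3.64233412e-01 -1.30008359e-03] [ 0.14186381 -0.1186485  -0.67114819] 58.62530125504621
(array([0.0293, 0.0002, 0.0238]), np.float64(0.08))
```

Emit:
{"op": "move_arm", "data": {"rows": [[60, [0.012, 0, 0.006], 0], [60, [0.025, 0, 0.015], 0], [60, [0.0293, 0, 0.022], 0], [60, [0.0293, 0, 0.0238], 0], [60, [0.0293, 0, 0.0238], 0]]}}

```text
time: 8.52
tcp_pos: [503.2, -88.2, 172.6]
eef_rot: [0.0, 0.931, -0.364, -0.001]
force: [0.9, 0.2, 0.0]
opening: 58.4
```

```bash
python3 - <<'E'
from h import *
s=state();print(s['time'],s['tcp_pos'],s['force'],s['opening'])
c=cam('top');d=cam('side')
cv2.imwrite('pics/t1.png',c['frame']);cv2.imwrite('pics/s1.png',d['frame'])
a=c['frame'][140:260,340:470];b=d['frame'][110:240,270:410]
o=np.hstack([cv2.resize(a,(390,360),interpolation=2),cv2.resize(b,(400,360),interpolation=2)]);cv2.imwrite('pics/g3.png',cv2.convertScaleAbs(o,alpha=1.5))
E
```

```text
8.525 [503.16377426 -88.15086249 172.61949571] [9.10604400e-01 2.07601620e-01 3.67144178e-05] 58.37432055494642
```

View pics/g3.png

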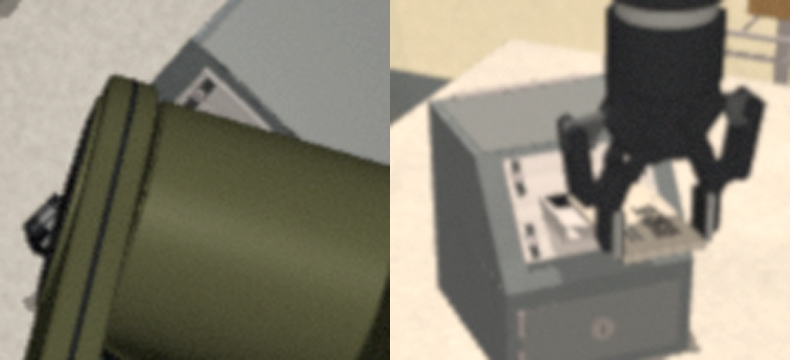

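Emit:
{"op": "move_arm", "data": {"rows": [[60, [0, 0, 0.004], 0], [60, [0, 0, 0.008], 0], [60, [0, 0, 0.011], 0], [60, [0, 0, 0.011], 0]]}}

```text
time: 9.12
tcp_pos: [503.3, -88.3, 161.7]
eef_rot: [0.0, 0.931, -0.364, -0.0]
force: [0.4, -1.3, -0.4]
opening: 58.4
```

Emit:
{"op": "move_arm", "data": {"rows": [[60, [0, 0, 0.002], 0], [60, [0, 0, 0.003], 0], [60, [0, 0, 0.003], 0]]}}

```text
time: 9.5
tcp_pos: [503.5, -88.4, 158.9]
eef_rot: [0.0, 0.931, -0.364, -0.0]
force: [0.2, 0.0, 0.3]
opening: 58.5
```

Emit:
{"op": "move_arm", "data": {"rows": [[60, [0, 0, 0.0015], 0], [60, [0, 0, 0.002], 0], [60, [0, 0, 0.002], 0]]}}

```text
time: 9.88
tcp_pos: [503.5, -88.4, 156.9]
eef_rot: [0.0, 0.931, -0.364, -0.0]
force: [0.1, -0.8, 0.3]
opening: 58.3
```

Already below any possible cheek-top contact. Continuing in 1.5 mm steps.

Emit:
{"op": "move_arm", "data": {"rows": [[60, [0, 0, 0.0015], 0], [60, [0, 0, 0.0015], 0]]}}

```text
time: 10.12
tcp_pos: [503.5, -88.3, 155.4]
eef_rot: [0.0, 0.931, -0.364, -0.0]
force: [-0.0, -0.5, -1.0]
opening: 58.6
```

Emit:
{"op": "move_arm", "data": {"rows": [[60, [0, 0, 0.0015], 0], [60, [0, 0, 0.0015], 0]]}}

```text
time: 10.38
tcp_pos: [503.4, -88.3, 153.9]
eef_rot: [0.0, 0.931, -0.364, -0.0]
force: [0.0, 0.7, -0.3]
opening: 58.5
```

Emit:
{"op": "move_arm", "data": {"rows": [[60, [0, 0, 0.0015], 0], [60, [0, 0, 0.0015], 0]]}}

```text
time: 10.62
tcp_pos: [503.6, -88.4, 152.4]
eef_rot: [0.0, 0.931, -0.364, -0.0]
force: [-1.0, 0.8, -0.1]
opening: 58.3
```

Emit:
{"op": "move_arm", "data": {"rows": [[60, [0, 0, 0.0015], 0], [60, [0, 0, 0.0015], 0]]}}

```text
time: 10.88
tcp_pos: [503.6, -88.4, 151.1]
eef_rot: [-0.0, 0.931, -0.364, 0.0]
force: [-0.3, 0.6, 2.0]
opening: 58.4
```

```bash
python3 - <<'E'
from h import *
s=state();print(s['time'],s['tcp_pos'],s['force'],s['moment'],s['opening'])
c=cam('side');b=c['frame'][150:215,310:400]
cv2.imwrite('pics/g4.png',cv2.convertScaleAbs(cv2.resize(b,(790,570),interpolation=2),alpha=1.5))
E
```

```text
10.875 [503.64074648 -88.35275681 151.13120543] [-0.31293088  0.55123956  1.98208637] [ 0.0266072   0.00359161 -0.04059317] 58.42000023579641
```

View pics/g4.png

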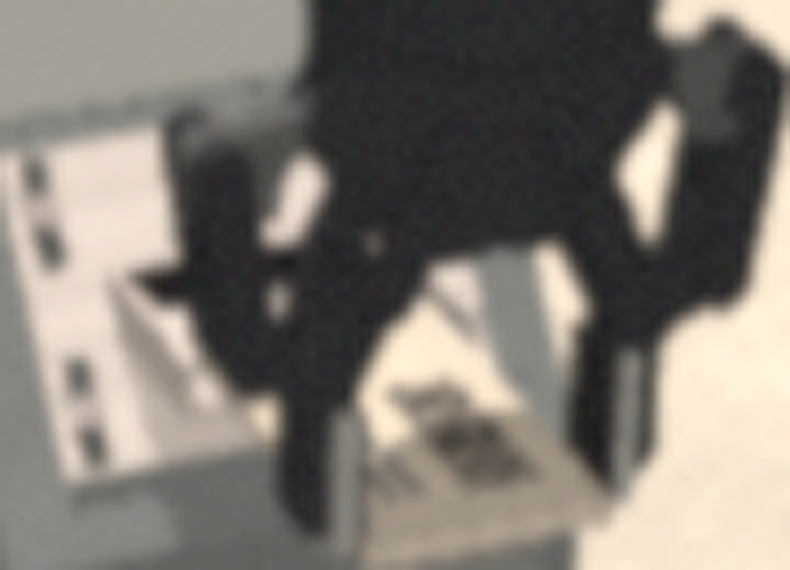

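Contact at TCP z≈151.3 puts the shelf at about 131 mm, in agreement with vision. In the crop the tag lies between the cheeks, with its front on the shelf. I'll lift slightly and advance.

Emit:
{"op": "move_arm", "data": {"rows": [[60, [0, 0, -0.001], 0], [60, [0.007, 0, -0.001], 0], [60, [0.014, 0, -0.001], 0], [60, [0.02, 0, -0.001], 0], [60, [0.02, 0, -0.001], 0]]}}

```text
time: 11.55
tcp_pos: [519.3, -102.7, 152.1]
eef_rot: [0.0, 0.931, -0.365, 0.001]
force: [1.2, -1.0, 0.9]
opening: 58.3
```

Emit:
{"op": "move_arm", "data": {"rows": [[60, [0.003, 0, 0], 0], [60, [0.006, 0, 0], 0], [60, [0.009, 0, 0], 0], [60, [0.009, 0, 0], 0]]}}

```text
time: 12.05
tcp_pos: [525.4, -108.3, 152.1]
eef_rot: [-0.0, 0.931, -0.364, 0.0]
force: [0.4, 0.4, 0.7]
opening: 58.4
```

Emit:
{"op": "move_arm", "data": {"rows": [[60, [0.003, 0, 0], 0], [60, [0.006, 0, 0], 0], [60, [0.009, 0, 0], 0], [60, [0.009, 0, 0], 0]]}}

```text
time: 12.55
tcp_pos: [531.8, -114.2, 152.1]
eef_rot: [-0.0, 0.931, -0.364, 0.0]
force: [-0.7, 3.2, 3.4]
opening: 58.4
```

Emit:
{"op": "move_arm", "data": {"rows": [[60, [0.003, 0, 0], 0], [60, [0.006, 0, 0], 0], [60, [0.006, 0, 0], 0]]}}

```text
time: 12.92
tcp_pos: [535.9, -118.0, 152.1]
eef_rot: [-0.0, 0.931, -0.364, -0.0]
force: [-1.3, 4.6, 3.8]
opening: 58.6
```

Emit:
{"op": "move_arm", "data": {"rows": [[60, [0, -0.001, -0.0005], 0], [60, [0.002, -0.0015, -0.0005], 0], [60, [0.004, -0.0015, -0.0005], 0], [60, [0.004, -0.0015, -0.0005], 0]]}}

```text
time: 13.42
tcp_pos: [540.2, -120.4, 152.4]
eef_rot: [0.0, 0.931, -0.365, 0.0]
force: [-0.2, 0.1, -0.0]
opening: 58.5
```

```bash
python3 - <<'E'
from h import *
s=state();u=np.array([.7337,-.6794,0]);v=np.array([.6794,.7337,0])
print(s['time'],s['tcp_pos'],s['tcp_pos']@u,s['tcp_pos']@v,s['force']@u,s['force']@v,s['force'][2],s['moment'])
c=cam('side');b=c['frame'][145:215,300:390]
cv2.imwrite('pics/g5.png',cv2.convertScaleAbs(cv2.resize(b,(772,600),interpolation=2),alpha=1.5))
E
```

```text
13.425 [ 540.2398463  -120.3862251   152.41433171] 478.16437655882083 278.7115782214359 -0.22732941159220077 -0.10079996687439147 -0.010461291736839268 [-0.00961852 -0.03745428 -0.02508009]
```

View pics/g5.png

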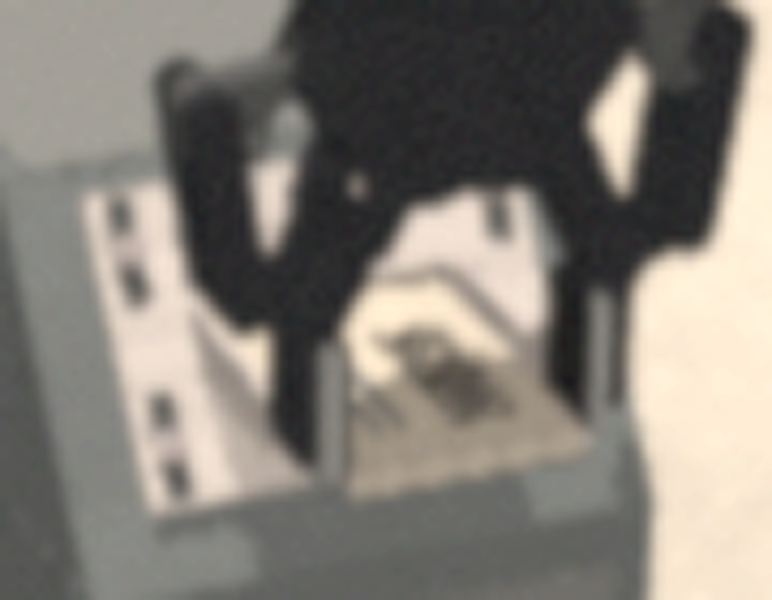

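The tag sits in the slot with no side load, its visible edge meeting the slot at about y=270 in the crop. Releasing and backing off.

Emit:
{"op": "move_arm", "data": {"rows": [[75, [0, 0, 0.0005], 0], [75, [0, 0, 0.0005], 0], [80, [0, 0, 0], 0], [80, [-0.01, 0, -0.01], 0], [80, [-0.02, 0, -0.03], 0], [80, [-0.045, 0, -0.035], 0], [40, [-0.065, 0, -0.035], 0], [0, [-0.065, 0, -0.035], 0], [0, [-0.065, 0, -0.035], 0], [0, [-0.065, 0, -0.035], 0], [0, [-0.065, 0, -0.035], 0], [0, [-0.065, 0, -0.035], 0]]}}

```text
time: 14.98
tcp_pos: [492.3, -76.0, 187.3]
eef_rot: [0.0, 0.931, -0.365, -0.0]
force: [0.4, 0.1, 0.7]
opening: -0.3
```

```bash
python3 - <<'E'
from h import *
s=state();u=np.array([.7337,-.6794,0]);v=np.array([.6794,.7337,0])
print(s['time'],s['tcp_pos'],s['tcp_pos']@u,s['tcp_pos']@v,s['force'],s['opening'])
tgt=440*u+278.5*v+[0,0,159.5];print(shift(tgt,-42.8))
c=cam('side');b=c['frame'][145:215,300:390]
cv2.imwrite('pics/g6.png',cv2.convertScaleAbs(cv2.resize(b,(772,600),interpolation=2),alpha=1.5))
E
```

```text
14.975 [492.33539485 -75.99319915 187.29016288] 412.85625870345206 278.7364570478192 [0.38639723 0.0655489  0.7090187 ] -0.33626938805555584
(array([0.0271, 0.0003, 0.0278]), np.float64(0.03))
```

View pics/g6.png

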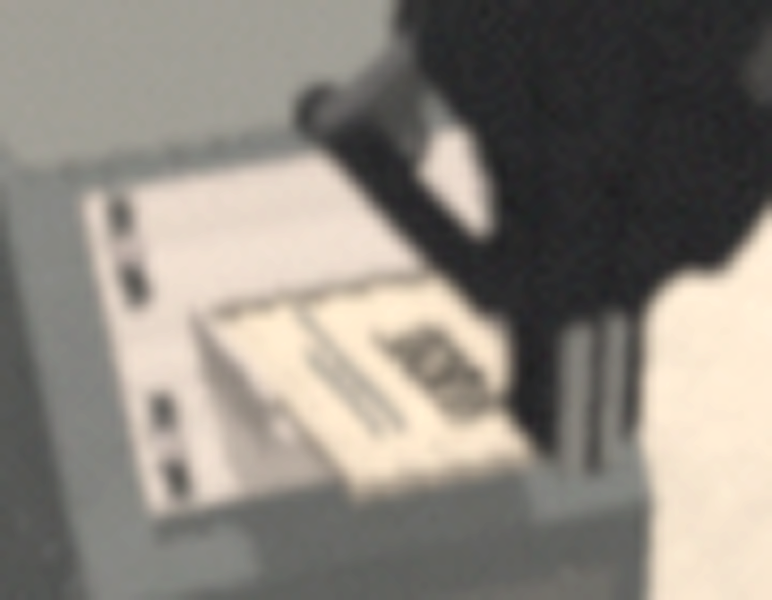

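The tag rests in the slot by itself and the closed fingers are behind it. Lowering, then pushing.

Emit:
{"op": "move_arm", "data": {"rows": [[0, [0.015, 0, 0.01], 0], [0, [0.025, 0, 0.022], 0], [0, [0.0265, 0, 0.0278], 0], [0, [0.0265, 0, 0.0278], 0]]}}

```text
time: 15.52
tcp_pos: [511.0, -93.7, 158.6]
eef_rot: [0.0, 0.931, -0.365, -0.001]
force: [0.9, -0.2, 0.9]
opening: 0.1
```

Emit:
{"op": "move_arm", "data": {"rows": [[0, [0.005, 0, 0], 0], [0, [0.01, 0, 0], 0], [0, [0.015, 0, 0], 0], [0, [0.02, 0, 0], 0], [0, [0.02, 0, 0], 0]]}}

```text
time: 16.15
tcp_pos: [526.7, -107.6, 159.9]
eef_rot: [-0.0, 0.931, -0.365, 0.0]
force: [0.0, -0.4, 0.6]
opening: -0.1
```

Emit:
{"op": "move_arm", "data": {"rows": [[0, [0.006, 0, 0], 0], [0, [0.012, 0, 0], 0], [0, [0.018, 0, 0], 0], [0, [0.024, 0, 0], 0], [0, [0.03, 0, 0], 0], [0, [0.03, 0, 0], 0]]}}

```text
time: 16.9
tcp_pos: [549.0, -128.2, 159.7]
eef_rot: [0.0, 0.931, -0.365, 0.0]
force: [-0.3, 1.6, 0.1]
opening: 0.1
```

Emit:
{"op": "move_arm", "data": {"rows": [[0, [0, 0, 0.001], 0], [0, [0, 0, 0.001], 0]]}}

```text
time: 17.15
tcp_pos: [548.1, -127.6, 158.6]
eef_rot: [0.0, 0.931, -0.364, -0.0]
force: [0.2, -0.4, 0.4]
opening: -0.1
```

Emit:
{"op": "move_arm", "data": {"rows": [[0, [0, 0, 0.001], 0], [0, [0, 0, 0.001], 0]]}}

```text
time: 17.4
tcp_pos: [548.2, -127.5, 157.6]
eef_rot: [0.0, 0.931, -0.364, -0.0]
force: [-0.0, 0.6, 0.3]
opening: 0.0
```

Emit:
{"op": "move_arm", "data": {"rows": [[0, [0.005, 0, -0.001], 0], [0, [0.01, 0, -0.001], 0], [0, [0.016, 0, -0.001], 0], [0, [0.022, 0, -0.001], 0], [0, [0.028, 0, -0.001], 0], [0, [0.028, 0, -0.001], 0]]}}

```text
time: 18.15
tcp_pos: [569.4, -147.1, 158.7]
eef_rot: [-0.0, 0.931, -0.365, 0.0]
force: [0.3, 0.7, 0.0]
opening: 0.2
```

Emit:
{"op": "move_arm", "data": {"rows": [[0, [0.002, 0, 0], 0], [0, [0.004, 0, 0], 0], [0, [0.004, 0, 0], 0]]}}

```text
time: 18.52
tcp_pos: [571.8, -149.4, 158.7]
eef_rot: [-0.0, 0.931, -0.364, 0.0]
force: [-0.9, 0.3, -0.0]
opening: 0.2
```

```bash
python3 - <<'E'
from h import *
s=state();u=np.array([.7337,-.6794,0]);v=np.array([.6794,.7337,0])
print(s['time'],s['tcp_pos'],s['tcp_pos']@u,s['tcp_pos']@v,s['force']@u,s['force'])
E
```

```text
18.525 [ 571.84673558 -149.41710924  158.7190563 ] 521.077933911507 278.88533910374457 -0.8666306589498265 [-0.87278664  0.3330396  -0.01494505]
```

Pushing on to the lip in 1.5 mm steps.

Emit:
{"op": "move_arm", "data": {"rows": [[0, [0.0015, 0, 0], 0], [0, [0.003, 0, 0], 0], [0, [0.003, 0, 0], 0]]}}

```text
time: 18.9
tcp_pos: [574.1, -151.5, 158.7]
eef_rot: [0.0, 0.931, -0.364, 0.0]
force: [0.3, -0.4, -0.3]
opening: 0.1
```

Emit:
{"op": "move_arm", "data": {"rows": [[0, [0.0015, 0, 0], 0], [0, [0.0015, 0, 0], 0]]}}

```text
time: 19.15
tcp_pos: [575.2, -152.5, 158.7]
eef_rot: [0.0, 0.931, -0.364, 0.0]
force: [0.1, -0.4, 0.3]
opening: -0.2
```

Emit:
{"op": "move_arm", "data": {"rows": [[0, [0.0015, 0, 0], 0], [0, [0.0015, 0, 0], 0]]}}

```text
time: 19.4
tcp_pos: [576.3, -153.5, 158.7]
eef_rot: [-0.0, 0.931, -0.364, 0.0]
force: [0.7, 0.5, 1.0]
opening: 0.0
```

Emit:
{"op": "move_arm", "data": {"rows": [[0, [0.0015, 0, 0], 0], [0, [0.0015, 0, 0], 0]]}}

```text
time: 19.65
tcp_pos: [577.4, -154.6, 158.7]
eef_rot: [0.0, 0.931, -0.364, 0.0]
force: [-0.6, -0.2, -0.4]
opening: 0.2
```

Emit:
{"op": "move_arm", "data": {"rows": [[0, [0.0015, 0, 0], 0], [0, [0.0015, 0, 0], 0]]}}

```text
time: 19.9
tcp_pos: [578.5, -155.6, 158.7]
eef_rot: [-0.0, 0.931, -0.364, 0.0]
force: [-0.3, 0.0, 0.2]
opening: 0.1
```

Emit:
{"op": "move_arm", "data": {"rows": [[0, [0.0015, 0, 0], 0], [0, [0.0015, 0, 0], 0]]}}

```text
time: 20.15
tcp_pos: [579.6, -156.6, 158.7]
eef_rot: [0.0, 0.931, -0.364, 0.0]
force: [0.1, 0.1, 0.3]
opening: 0.1
```

Emit:
{"op": "move_arm", "data": {"rows": [[0, [0.0015, 0, 0], 0], [0, [0.0015, 0, 0], 0]]}}

```text
time: 20.4
tcp_pos: [580.7, -157.6, 158.7]
eef_rot: [0.0, 0.931, -0.364, 0.0]
force: [0.0, -0.0, 0.3]
opening: 0.0
```

```bash
python3 - <<'E'
from h import *
s=state();u=np.array([.7337,-.6794,0])
print(s['time'],s['tcp_pos'],s['tcp_pos']@u,s['force']@u,s['force'])
c=cam('side');cv2.imwrite('pics/g7raw.png',c['frame'])
g=cv2.cvtColor(c['frame'],cv2.COLOR_BGR2GRAY);S=cv2.cvtColor(cv2.imread('pics/side0.png'),cv2.COLOR_BGR2GRAY)
print(g[170:204:2,320:366:3]);print(S[170:204:2,320:366:3])
E
```

```text
20.4 [ 580.70782706 -157.63192227  158.7293665 ] 533.1604606993725 0.012278171956558193 [ 0.0109558  -0.00624066  0.33010467]
[[150 147 147 142 124  36  30  61  68  45 118 119  90  84  80  70]
 [147 148 149 150 130  39  32  85  70  48 118 120 103  86  87  70]
 [152 152 152 152 131  39  32  84  71  48 114 115 117 114  96  70]
 [153 152 152 151 121  39  31  84  69  47  72  94 113 116 106  69]
 [151 152 149 145 108  36  30  85  68  44  33  88 100 119 114  71]
 [149 141 106  75  48  27  30  84  69  45  43  91  88 109 118  72]
 [146 102  41  22  18  23  33  84  69  75  91  98  89  94 109  76]
 [150 102  79  42  55  73  65  85  73  98 100 100  96  89  97  78]
 [147 112  93 110  95  99  94  90  88 100 100 100  99  91  91  83]
 [121 108  90 135 102 100 100  98  99  98  98  98 100  98  95  95]
 [110 116  94 115 116  99  98  97  98  98  99 100  99 101 100 107]
 [ 88 116 107  95 136 127 100  98  99  99 101 104 109 113  77 105]
 [ 85 116 116  98 136 153 128 105 104 109 113 117 118 118  73 101]
 [102 119 119 112 116 125 117 115 118 118 118 116 111 101  83  78]
 [ 90 118 119 117 116 118 118 116 11
[... 605 characters left out ...]
 115 136 141  93 110 136  88]
 [141 101 111  60  78 109 126 141 147 150 150 151 130  91 122  93]
 [142 109 108 138 143 148 149 150 151 151 150 150 147 103  92  93]
 [139 115  89 136 150 150 152 150 150 148 147 147 148 138  99 106]
 [131 132  92 109 148 147 147 146 146 147 148 148 147 142 117 124]
 [103 136 102  89 132 147 148 147 146 145 137 129 120 123  82 126]
 [100 138 114  92 126 145 140 133 120 114 110 109 111 126  86 120]
 [114 142 119 104 109 117 109 109 110 110 111 108 105  99  91  81]
 [ 96 141 125 110 110 110 110 109 107 101  92  81  72  67  69  69]
 [ 61 136 135 111 107 105  96  85  74  70  65  66  67  66  80  81]
 [ 79 128 123  95  82  73  68  66  65  66  66  66  66  65  81  83]]
```

The shelf in front of the fingers looks bare. Retreating for a clear look.

Emit:
{"op": "move_arm", "data": {"rows": [[0, [-0.03, 0, -0.002], 0], [0, [-0.07, 0, -0.02], 0], [0, [-0.1, 0, -0.06], 0], [0, [-0.12, -0.05, -0.1], 0], [0, [-0.14, -0.1, -0.1], 0], [0, [-0.16, -0.15, -0.1], 0], [0, [-0.16, -0.15, -0.1], 0], [0, [-0.16, -0.15, -0.1], 0], [0, [-0.16, -0.15, -0.1], 0]]}}

```text
time: 21.58
tcp_pos: [564.3, 60.1, 258.5]
eef_rot: [0.0, 0.931, -0.365, -0.0]
force: [0.2, -0.5, 0.2]
opening: 0.1
```

```bash
python3 - <<'E'
from h import *
s=state();print(s['time'],s['tcp_pos'],s['force'],s['joint_vel'].round(3))
c=cam('top');d=cam('side')
a=cv2.resize(c['frame'],(520,390),interpolation=3);b=cv2.resize(d['frame'][125:255,270:390],(280,303),interpolation=2)
o=np.zeros((390,800,3),np.uint8);o[:,:520]=a;o[:303,520:]=b
cv2.imwrite('pics/final.png',cv2.convertScaleAbs(o,alpha=1.6))
T=cv2.imread('pics/top0.png')
for n,(x0,y0,x1,y1) in dict(fulltag=(265,238,322,274),carton=(170,88,300,150),bottle=(314,96,352,142),pink=(175,330,220,392)).items():
    print(n,np.abs(c['frame'][y0:y1,x0:x1].astype(int)-T[y0:y1,x0:x1]).mean())
E
```

```text
21.575 [564.31168123  60.09605179 258.51769208] [ 0.21094421 -0.49432135  0.21825964] [-0.008 -0.002 -0.001  0.004 -0.002  0.002]
fulltag 25.86630929174789
carton 41.45388751033912
bottle 27.248855835240274
pink 52.73178016726404
```

View pics/final.png

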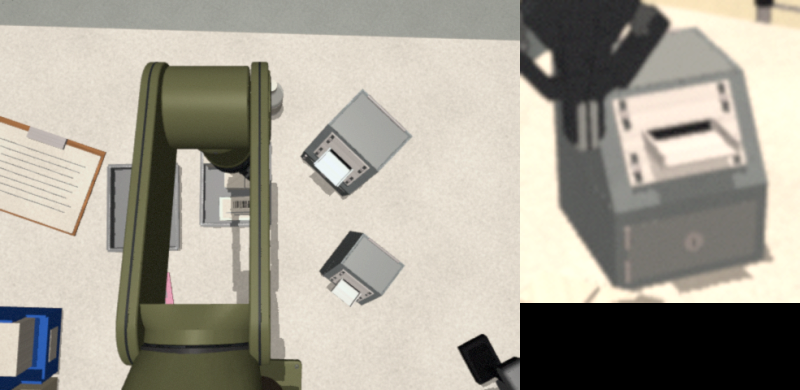

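The picture shows an empty shelf with the dark slot clear at about (680,128), the bare tray empty, and the arm clear of everything. The bystander difference numbers only reflect the arm covering that view. Handing in.

```bash
python3 -c "
from cell import *
print(sign_off(), state()['time'])"
```

```text
the job is handed in; nothing more can be done
the job is handed in; nothing more can be done
```

I took the tag from the empty tray and fed it end first along the shelf of the larger grey box. I let go with its end in the slot, then pushed it through with the closed fingers. The job was handed in at about 21.7 s of the 51 s limit.

- **Tag:** In the last pictures the shelf and the visible part of the slot are clear. I could not see inside the box, so I infer the drop from the bare shelf.
- **Forces:** The readings between moves stayed under about 7 N at the box. The highest was about 14 N, when the fingertips felt for the tray floor.
- **Slot position:** By touch, the shelf is about 131 mm high, which matches the camera measurement. I never felt the fingers touch the slot plate, even about 8 mm past where I had estimated the lip. My lip estimate along the feed direction was therefore off, or the fingers are slimmer than I assumed.
- **Bystanders:** My picture-difference check on the stocked tray's tag, carton, bottle and pink tag failed, because the arm blocked the overhead view. The arm never came near the carton or bottle, and I felt no unexpected contact.

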